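# Square up the loose shelf post and hold it

## Robot

A 6-joint arm with a two-finger parallel gripper is mounted at the origin on the work surface. World frame = base frame: x ahead of the robot, y to its left, z up, the work surface at z = 0. Lengths are in mm, angles in degrees, forces in N, time in s.
With the tool pointing down it reaches from about 350 to 850 mm from the base axis. Payload 8.1 kg.
Tool frame: the origin (TCP) lies on the mounting face of the last link; the fingertips stand 173 mm ahead of it and the grasp point (between the pads) lies 155 mm ahead of it; z points along the fingers, y is the direction in which the jaws open and shut (so a half turn about z gives the same grasp; the last joint's range is limited). The gripper opens to 85 mm and grips with 20 to 120 N. Pads are 22 mm wide; open, the fingers measure 114 mm over their backs; the gripper's body (76 mm by 85 mm) begins 54 mm behind the grasp point. The pads swing forward as they close: fully open they stand 13 mm farther back than shut.
Start: joints at [-79.492, 7.471, 85.268, -0, 87.261, -4.893], TCP at [159.365, -578.454, 404.692] pointing down, gripper open.
Joint ranges: [-169.43, 169.43], [-51.17, 129.36], [1.28, 143.12], [-76.62, 256.62], [0, 156.53], [-152.29, 152.29]. Speed limits (degrees/s): [136.94, 136.94, 159.86, 180, 180, 180].

## Interface

Orientations are given as [roll, pitch, yaw] about the fixed x, y, z axes, in that order (R = Rz(yaw) Ry(pitch) Rx(roll)).
In Python, from bench import * gives the robot as it stands.
- The arm moves only by the tool arm_command, never from a script. Its argument "plan" is a list of rows, each an object of numbers: "jaw": the closure, from 0 (fully open) to 1 (shut); "dx", "dy", "dz": the shift along the tool's x, y, z in mm; "wx", "wy", "wz": the turn, a rotation vector about the tool's x, y, z in rad. A call has 1 to 12 rows; each row is the pose to reach, as a shift and turn from the pose commanded when the call began, along the tool's axes at that moment; what a row does not reach only later rows make up. A row lasts 1/10 s, in which the tool goes at most 50 mm and 8.59 degrees, less where a joint would pass 70% of its speed; a pose out of reach is approached as far as the arm can. A call with a gripper value outside its range is refused whole. The fingers move at their own pace and stop on an object; "squeeze" is the grip in N (left out, the last holds). Time passes only in rows, so rows that repeat a pose let the fingers close. It gives the time, the measured TCP pose, the force and the opening at its end, in the units of the state.
- sense(): the state, without advancing time (a new reading comes with each control period).
- snapshot(name): name is "side" or "top" or "wrist"; returns a dict with "pixels" (400x640x3 uint8, red, green, blue), "fx", "fy", "cx", "cy" (pixels), "extrinsics" (4x4, takes a point from camera to world coordinates). Camera axes: x right, y up, looking along -z (the intrinsics and any distortion apply to the point x, -y, -z); pixel columns grow to the right and rows downward; lengths in mm; the calibration is good to about 2 mm. The wrist camera is an equidistant fisheye: a pixel r from the principal point sees the ray r / f radians off the axis. A picture is of the moment at which its call begins. There is no depth.
- hand_in(): hands the job in, once; it reports no verdict.
Trained networks look in the newest picture that a camera, given by its name, has taken for a name from the list of things; names that differ only in an ending like _2 or _b are one class to them, and where a whole thing is asked for, a point or a joint stands for the part that bears it (a point fixed in the world has none). Each returns a list of dicts, best first, with "score" (0 to 1); they miss things now and then, are a little off and sometimes report something else, mostly with a low value. They report only what shows in the picture. A call takes as long as a camera call. They do not tell look-alikes from the thing itself.
- recognise(camera, target): "box" ([left, top, width, height] in pixels, round what is visible of it).
- pinpoint(camera, target): "pixel" ([column, row] in pixels: a listed point, or the origin of a listed thing).
The state is a dict: "time": time; "joint_pos": joint angles; "qd": joint speeds; "joint_efforts": joint torques, N m; "tool_pos": TCP position; "tcp_rot": TCP orientation; "ft_force": force on the tool from outside, world axes, zero at the start; "wrist_torque": the same for the moment, N m; "finger_gap": finger opening in mm.
Only numpy, scipy, OpenCV 4.12 (cv2) and the standard library are available. Lean on these libraries where they do the work, as an engineer would, in place of code of your own. Each camera call takes 0.05 s, during which the arm holds its last target.

## Task

The blue post of the small can shelf is loose on its springy foot and leans in over the steel deck. Take the try square out of its tray compartment, stand it upright on the deck and press it into the corner, in the middle of the post's face and in line with the deck, until the post is upright with the blade flat against it and the stock flat on the deck, and finish while still gripping it and holding it pressed there so that the foot can be bolted up. Push the post only with the square, never with the gripper, and leave the tins, jar, bottle and caps where they are.

Things in the scene. Friction and masses are not known exactly. Their poses are not given: they have to be found in the camera images.
- square: L-shaped try square, 0.35 kg, upright on its stock in one of the three tray compartments. Orange stock 160 (x) x 22 (y) x 36 high; steel blade 30 (x) x 8 (y) at the -x (heel) end, rising to 150 above the underside, its outer edge flush with the stock's end. Origin: centre of the stock's underside; x from heel to toe, z up the blade. Mass centre about 60 mm from the heel.
- square_heel (a point): outer corner of the square: underside of the stock at its -x end, mid thickness (80 mm in -x from the square's origin); axes as the square's
- tray: fixed grey tray 274 (x) x 190 (y) x 20 high, walls and floor 4 thick; two dividers make three compartments 86 x 182 side by side along x, centres 90 apart, one central. Origin: centre of its underside. The square's stock lies along the tray's y (within 0.08 rad), heel towards -y.
- deck: fixed stainless shelf deck lying on the table, 120 (x) x 340 (y) x 14 mm, top face 20 mm above the table. Origin: at table height under the deck's centre; y along its length, the post stands near its -y end.
- corner (a point): the corner to press into: middle of the line where the upright post's inner face meets the deck's top (120 mm in -y from the deck's centre, on its top face); axes as the deck's: +y runs from the post along the deck. The square's x must point along this +y.
- post: blue square post 40 x 40 x 180 high with a black cap (top 188 mm), hinged at the foot on the line through point corner; origin at point corner; its inner face (x by z plane at y=0) looks along +y over the deck, the post lies behind it (-y)
- post_lean (a joint): lean of the post in rad: 0 = upright (a firm stop), growing as it leans in over the deck (+y), at most 0.08 (where it starts). A spring washer in its foot (0.3 N m) leans it in again whenever it is let go: about 2 N at the top of the blade moves it and holds it.
- tray_in (a point): centre of the tray's inner floor, 4 mm above the table
- tin: bystander in another tray compartment: small yellow tin, 54 diameter x 30 high; origin centre of underside
- caps: bystander in another tray compartment: black plastic post cap, 44 x 44 x 28 high; origin centre of underside
- can_red: bystander: red flat food can on the table, 84 diameter x 40 high; origin centre of underside
- can_blue: bystander: blue flat food can on the table, 84 diameter x 40 high; origin centre of underside
- oil: bystander: amber oil bottle, 60 diameter x 110 high; origin centre of underside
- jar: bystander: small jar with green lid, 42 diameter x 40 high, standing on the deck's free end about 137 mm in +y from the deck's centre; origin centre of underside
Mind the look-alikes: they are no part of the job. Of the things shaped like the square, the orange one is meant.

How it is judged:
By the outcome, as a careful person would: the job done as asked, in the order asked, and still so for the second after the job is handed in, while the arm keeps its last pose, push and grip.
It also fails if it takes over 38 s, if anything falls off the work surface, if the arm or the gripper's body presses on something with over 40 N, if the wrist force passes 120 N, or if a joint passes its speed limit or range.

## Working session

There is one attempt and no reset: what is moved stays moved. The work goes in short steps, Python scripts to look and compute and a tool call to move; the robot and the scene stay as the last step left them, time stands still between calls to the robot, and variables do not carry over. Pictures are saved under pics/ and viewed, and the job is handed in when it is done.

Besides the shell and the picture viewer there is one more tool, called after "Request:" as name(argument=value, ...) on one line, values as JSON. arm_command: Moves the arm, as the interface text tells. Its arguments: {"type":"object","properties":{"plan":{"type":"array"},"squeeze":{"type":"number"}},"required":["plan"]}

```bash
ls; mkdir -p pics
python3 - <<'E'
from bench import *
import cv2
s=sense();print(s)
for c in ["side","top","wrist"]:
    d=snapshot(c);cv2.imwrite(f"pics/{c}0.png",d["pixels"][:,:,::-1]);print(c,d["fx"],d["fy"],d["cx"],d["cy"],d["extrinsics"],[k for k in d])
    for t in ["square","square_heel","tray","deck","corner","post","tray_in","jar"]:
        print(t,[(r["score"],r["box"]) for r in recognise(c,t)] if t not in("corner","tray_in") else "",[(r["score"],r["pixel"]) for r in pinpoint(c,t)])
print(sense()["time"])
E
```

```text
pics
{'time': 0.0, 'joint_pos': array([-7.94924171e+01,  7.51495786e+00,  8.53285833e+01,  3.71274438e-05,
        8.72604616e+01, -4.89336034e+00]), 'qd': array([ 0.01441837,  0.01937094,  0.06650222,  0.06046838,  0.00670342,
       -0.02132486]), 'joint_efforts': array([-2.27059209e-03, -5.69406939e+01, -5.00555992e+01, -4.34344520e-04,
        1.49579986e-02, -2.98262812e-06]), 'tool_pos': array([ 159.32107059, -578.22980594,  403.6523688 ]), 'tcp_rot': array([-1.79896379e+02, -8.90853225e-03,  1.54009334e+01]), 'ft_force': array([-0.03833909, -0.03022093, -0.6278247 ]), 'wrist_torque': array([ 0.0158279 , -0.03822181,  0.0553904 ]), 'finger_gap': 85.3812196825046}
side 439.8190227167036 439.8190227167036 318.660701557581 195.44725553091 [[-9.29912571e-01  2.57383734e-01 -2.62709390e-01  2.65470455e+02]
 [-3.67571016e-01 -6.26294595e-01  6.87493002e-01  7.03261265e+02]
 [ 1.24160452e-02  7.35872743e-01  6.77006018e-01  7.16360247e+02]
 [ 0.00000000e+00  0.00000000e+00  0.00000000e+00  1.00000000e+00]] ['pixels', 'fx', 'fy', 'cx', 'cy', 'extrinsics']
square [(0.91, [391.4, 216.5, 
[... 1911 characters left out ...]
7])]
tray_in  [(0.92, [252.0, 194.7]), (0.32, [324.0, 135.7])]
jar [(0.62, [364.4, 234.6, 20.8, 15.4]), (0.61, [340.9, 85.4, 29.4, 37.4]), (0.59, [209.2, 135.6, 84.7, 117.2])] [(0.77, [373.6, 248.3])]
wrist 309.70691628693146 309.70691628693146 321.5139775571577 198.1807158175545 [[ 2.64432969e-01  9.29269029e-01  2.57942389e-01  2.23321564e+02]
 [-9.64403970e-01  2.54679292e-01  7.11578528e-02 -5.60854025e+02]
 [ 4.32203708e-04 -2.67577146e-01  9.63536343e-01  3.72797632e+02]
 [ 0.00000000e+00  0.00000000e+00  0.00000000e+00  1.00000000e+00]] ['pixels', 'fx', 'fy', 'cx', 'cy', 'extrinsics']
square [] []
square_heel [] []
tray [] []
deck [] []
corner  []
post [] []
tray_in  []
jar [] []
2.25
```

View pics/side0.png

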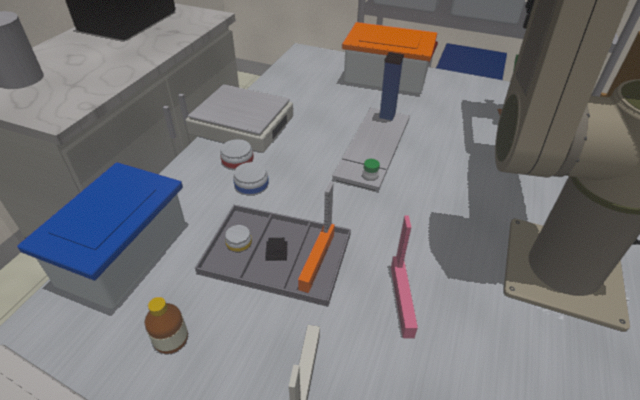

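View pics/top0.png

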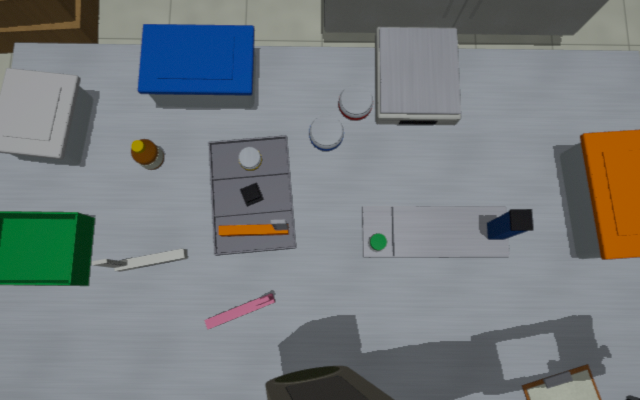

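View pics/wrist0.png

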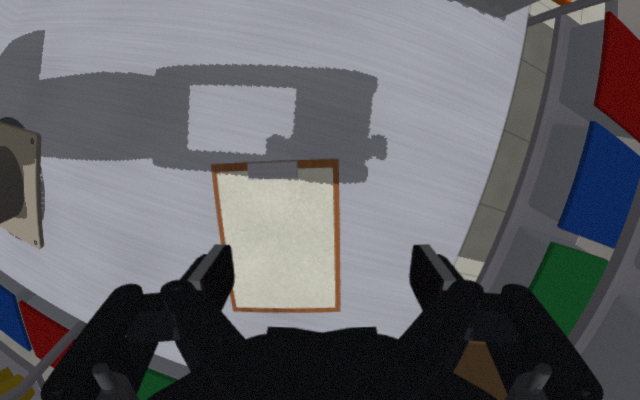

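The three square-shaped things are orange (side 316,257; top 254,229), pink (side 403,285; top 240,310) and white (side 305,365; top 150,260). The orange one fits: it is orange and it stands in a tray compartment, with the blade at the -y end. I'll confirm that in an enlarged crop and measure.

```bash
cat > h.py <<'E'
import numpy as np,cv2,pickle
def ray(d,p):
    K=np.array([[d["fx"],0,d["cx"]],[0,d["fy"],d["cy"]],[0,0,1]]);E=d["extrinsics"]
    v=np.array([(p[0]-d["cx"])/d["fx"],-(p[1]-d["cy"])/d["fy"],-1.]);v=E[:3,:3]@v;return E[:3,3],v/np.linalg.norm(v)
def tri(rs):
    A=sum(np.eye(3)-np.outer(v,v) for c,v in rs);b=sum((np.eye(3)-np.outer(v,v))@c for c,v in rs)
    X=np.linalg.solve(A,b);return X,[np.linalg.norm((np.eye(3)-np.outer(v,v))@(X-c)) for c,v in rs]
def onz(d,p,z):
    c,v=ray(d,p);return c+v*(z-c[2])/v[2]
def proj(d,X):
    E=d["extrinsics"];q=(np.atleast_2d(X)-E[:3,3])@E[:3,:3];return np.c_[d["cx"]-d["fx"]*q[:,0]/q[:,2],d["cy"]+d["fy"]*q[:,1]/q[:,2]]
E
python3 - <<'E'
from bench import *
from h import *
S=snapshot("side");T=snapshot("top");pickle.dump((S,T),open("st.pkl","wb"))
for n,a,b in [("square",(315.5,260.6),(255.2,229.1)),("heel",(328.2,235.5),(289.9,228.2)),("tray",(275.7,255.9),(249.9,194.7)),("tray_in",(277.4,253.2),(252,194.7)),("deck",(372,148),(435.1,231.4)),("corner",(387.6,117.8),(486.5,231.8)),("post",(382.2,122),(486.2,231.7)),("jar",(369.3,177.3),(373.6,248.3))]:
    X,e=tri([ray(S,a),ray(T,b)]);print(n,X.round(1),np.round(e,1))
def crop(d,x,y,w,h,s,n):
    cv2.imwrite(n,cv2.resize(d["pixels"][y:y+h,x:x+w,::-1],None,fx=s,fy=s,interpolation=cv2.INTER_CUBIC))
crop(S,280,170,80,140,4,"pics/c1.png")
crop(T,200,130,110,135,4,"pics/c2.png")
crop(T,355,195,190,75,4,"pics/c3.png")
crop(S,320,40,100,155,3.8,"pics/c4.png")
E
```

```text
square [475.6 167.5   4.9] [0.8 0.8]
heel [479.   85.7  -3.2] [1.5 1.5]
tray [ 5.591e+02  1.835e+02 -1.000e-01] [1.1 1.1]
tray_in [558.1 177.9   3.1] [1.5 1.5]
deck [ 478.  -259.7   -1.5] [1.4 1.4]
corner [ 471.1 -371.1   31.8] [1.7 1.7]
post [ 480.1 -377.1   10.5] [4.4 4.4]
jar [ 438.3 -109.1   23.1] [5.8 5.8]
```

View pics/c1.png

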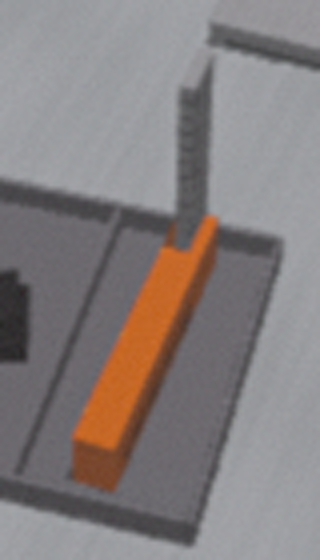

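View pics/c2.png

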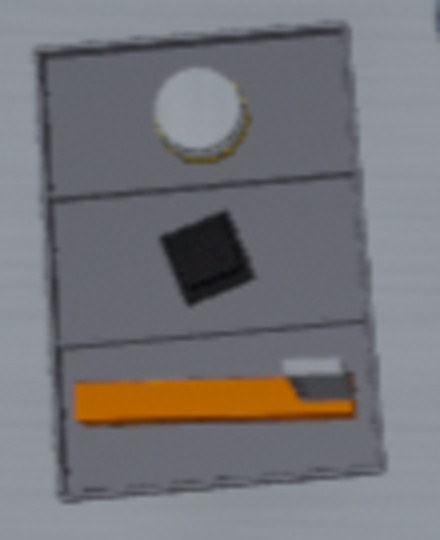

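View pics/c3.png

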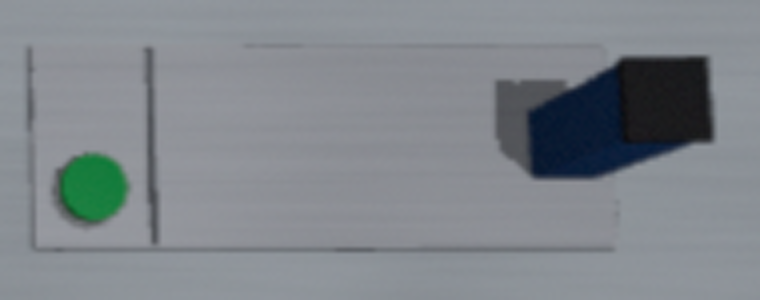

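View pics/c4.png

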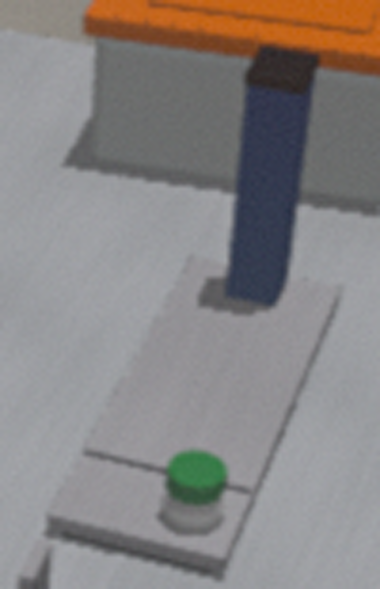

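```bash
cat > fit.py <<'E'
from h import *
from scipy.optimize import minimize
S,T=pickle.load(open("st.pkl","rb"))
def box(x0,x1,y0,y1,z0,z1): return np.array([[a,b,c] for a in(x0,x1) for b in(y0,y1) for c in(z0,z1)],float)
def tf(P,x,y,yaw,z): 
    c,s=np.cos(yaw),np.sin(yaw);return np.c_[x+c*P[:,0]-s*P[:,1],y+s*P[:,0]+c*P[:,1],P[:,2]+z]
stock=box(-80,80,-11,11,0,36);blade=box(-80,-50,-4,4,36,150)
def render(d,hulls,k=8):
    m=np.zeros((400*k,640*k),np.uint8) if 0 else None
    return m
def hull(d,P,k,off):
    p=(proj(d,P)-off+0.5)*k-0.5;return cv2.convexHull(np.round(p*16).astype(np.int32))
def rend(d,roi,parts,k=6):
    x,y,w,h=roi;m=np.zeros((h*k,w*k),np.uint8)
    for P,v in parts: cv2.fillConvexPoly(m,hull(d,P,k,np.array([x,y])),v,shift=4)
    return cv2.resize(m,(w,h),interpolation=cv2.INTER_AREA)/255.
def orange(d,roi):
    x,y,w,h=roi;I=d["pixels"][y:y+h,x:x+w].astype(float);sat=(I[...,0]-I[...,2])/np.maximum(I[...,0],1)
    return np.clip((sat-.1)/.75,0,1)
rs=(285,215,60,85);rt=(205,212,95,35)
OS,OT=orange(S,rs),orange(T,rt)
def cost(p,z=4,full=False,views="ST"):
    x,y,yaw=p[0],p[1],p[2]/50
    parts=[(tf(stock,x,y,yaw,z),255),(tf(blade,x,y,yaw,z),0)]
    a=((rend(S,rs,parts)-OS)**2).sum();b=((rend(T,rt,parts)-OT)**2).sum()
    return (a,b) if full else a*("S" in views)+b*("T" in views)
if __name__=="__main__":
    for v in("ST","S","T"):
        r=minimize(cost,[478,167,1.571*50],args=(4,False,v),method="Nelder-Mead",options=dict(initial_simplex=[[478,167,78.5],[484,167,78.5],[478,173,78.5],[478,167,82]],xatol=.05,fatol=.01))
        print(v,r.x[:2],np.degrees(r.x[2]/50),cost(r.x,4,True))
    # free height
    r=minimize(lambda q:cost(q[:3],q[3]),[478,167,78.5,4],method="Nelder-Mead",options=dict(initial_simplex=[[478,167,78.5,4],[484,167,78.5,4],[478,173,78.5,4],[478,167,82,4],[478,167,78.5,9]],xatol=.05,fatol=.01));print("free z",r.x,r.fun)
    k=np.array
    print("deck corners top z20");C=[(362.5,206.75),(363.5,257),(508.75,257),(506.25,206.75)]
    P=k([onz(T,c,20) for c in C]);print(P.round(1),P.mean(0))
    C=[(48/3.8+320,520/3.8+40),(222/3.8+320,565/3.8+40),(342/3.8+320,288/3.8+40),(190/3.8+320,257/3.8+40)]
    Q=k([onz(S,c,20) for c in C]);print(Q.round(1),Q.mean(0))
    for q in (P,Q):
        print("yaw of +y axis", np.degrees(np.arctan2(*((q[0]+q[1]-q[2]-q[3])[:2][::-1]))))
    B=k([onz(T,c,20) for c in [(487.5,223),(488.25,239.25)]]);print("post base",B,B.mean(0))
    for t,C in(("S",[((228)/3.8+320,292/3.8+40),(275/3.8+320,304/3.8+40)]),):
        B=k([onz(S,c,20) for c in C]);print("post base side",B,B.mean(0))
    C=[(38,48),(348,24),(384,468),(62,499)];P=k([onz(T,(c[0]/4+200,c[1]/4+130),20) for c in C]);print("tray",P.round(1),P.mean(0))
    C=[(60,346),(365,321)];print("divider",k([onz(T,(c[0]/4+200,c[1]/4+130),20) for c in C]).round(1))
E
python3 fit.py
```

```text
ST [473.03187609 167.05632724] 92.55912281041462 (np.float64(85.60033571106777), np.float64(28.946183426942735))
S [472.84846693 165.15158738] 92.85152464377566 (np.float64(79.5162809169041), np.float64(50.997195316302324))
T [473.35928211 168.61222196] 92.47173521790386 (np.float64(107.79406093939579), np.float64(20.256661234752393))
free z [472.79509979 167.49989227  80.70491132   5.08205922] 112.8612529358656
deck corners top z20
[[ 530.4  -85.3   20. ]
 [ 412.5  -86.7   20. ]
 [ 416.2 -423.5   20. ]
 [ 534.3 -425.    20. ]] [ 473.35272681 -255.13385469   20.        ]
[[ 528.8  -79.6   20. ]
 [ 412.6  -80.2   20. ]
 [ 415.  -425.6   20. ]
 [ 536.2 -423.6   20. ]] [ 473.15961295 -252.257692     20.        ]
yaw of +y axis 90.6437177908177
yaw of +y axis 90.81940036957143
post base [[ 495.09813639 -378.52857153   20.        ]
 [ 456.88367841 -378.18269893   20.        ]] [ 475.9909074  -378.35563523   20.        ]
post base side [[ 494.73034624 -386.16756185   20.        ]
 [ 457.1347705  -383.78189413   20.        ]] [ 475.93255837 -384.97472799   20.        ]
tray [[684.8 283.3  20. ]
 [702.2  96.5  20. ]
 [433.9  69.8  20. ]
 [413.9 255.5  20. ]] [558.69246249 176.27964034  20.        ]
divider [[503.2 261.1  20. ]
 [520.1  82.6  20. ]]
```

```bash
cat > mv.py <<'E'
import numpy as np
def mv(p0,yaw0,p1,yaw1):
    c,s=np.cos(np.radians(yaw0)),np.sin(np.radians(yaw0));d=np.subtract(p1,p0)
    return dict(dx=round(c*d[0]+s*d[1],1),dy=round(s*d[0]-c*d[1],1),dz=round(-d[2],1),wz=round(-np.radians(yaw1-yaw0),4))
E
python3 - <<'E'
from mv import *
p0=(159.365,-578.454,404.692);y0=15.401
for q,y in [((340,-260,404.7),50),((472.6,175,330),92.6)]: print(q,mv(p0,y0,q,y))
E
```

```text
(340, -260, 404.7) {'dx': np.float64(258.7), 'dy': np.float64(-259.0), 'dz': np.float64(-0.0), 'wz': np.float64(-0.6039)}
(472.6, 175, 330) {'dx': np.float64(502.1), 'dy': np.float64(-643.2), 'dz': np.float64(74.7), 'wz': np.float64(-1.3474)}
```

Request:
arm_command(plan=[{"dx": 258.7, "dy": -259, "dz": 0, "wz": -0.604, "jaw": 0.55}, {"dx": 258.7, "dy": -259, "dz": 0, "wz": -0.604, "jaw": 0.55}, {"dx": 258.7, "dy": -259, "dz": 0, "wz": -0.604, "jaw": 0.55}, {"dx": 258.7, "dy": -259, "dz": 0, "wz": -0.604, "jaw": 0.55}, {"dx": 258.7, "dy": -259, "dz": 0, "wz": -0.604, "jaw": 0.55}, {"dx": 258.7, "dy": -259, "dz": 0, "wz": -0.604, "jaw": 0.55}, {"dx": 258.7, "dy": -259, "dz": 0, "wz": -0.604, "jaw": 0.55}, {"dx": 502.1, "dy": -643.2, "dz": 74.7, "wz": -1.3474, "jaw": 0.55}, {"dx": 502.1, "dy": -643.2, "dz": 74.7, "wz": -1.3474, "jaw": 0.55}, {"dx": 502.1, "dy": -643.2, "dz": 74.7, "wz": -1.3474, "jaw": 0.55}, {"dx": 502.1, "dy": -643.2, "dz": 74.7, "wz": -1.3474, "jaw": 0.55}, {"dx": 502.1, "dy": -643.2, "dz": 74.7, "wz": -1.3474, "jaw": 0.55}], squeeze=90)

```text
invalid input
```

Request:
arm_command(plan=[{"jaw": 0.55, "dx": 258.7, "dy": -259.0, "dz": 0.0, "wx": 0.0, "wy": 0.0, "wz": -0.604}, {"jaw": 0.55, "dx": 258.7, "dy": -259.0, "dz": 0.0, "wx": 0.0, "wy": 0.0, "wz": -0.604}, {"jaw": 0.55, "dx": 258.7, "dy": -259.0, "dz": 0.0, "wx": 0.0, "wy": 0.0, "wz": -0.604}, {"jaw": 0.55, "dx": 258.7, "dy": -259.0, "dz": 0.0, "wx": 0.0, "wy": 0.0, "wz": -0.604}, {"jaw": 0.55, "dx": 258.7, "dy": -259.0, "dz": 0.0, "wx": 0.0, "wy": 0.0, "wz": -0.604}, {"jaw": 0.55, "dx": 258.7, "dy": -259.0, "dz": 0.0, "wx": 0.0, "wy": 0.0, "wz": -0.604}, {"jaw": 0.55, "dx": 258.7, "dy": -259.0, "dz": 0.0, "wx": 0.0, "wy": 0.0, "wz": -0.604}])

```text
time: 3.05
tool_pos: [332.5, -272.2, 405.0]
tcp_rot: [179.9, 0.0, 50.0]
ft_force: [1.4, -0.2, 0.5]
finger_gap: 38.2
```

Run:
```python
from mv import *
print(mv((332.2,-273.6,404.7),50,(472.6,175,300),92.6))
```

```text
{'dx': np.float64(433.9), 'dy': np.float64(-180.8), 'dz': np.float64(104.7), 'wz': np.float64(-0.7435)}
```

Request:
arm_command(plan=[{"jaw": 0.55, "dx": 433.9, "dy": -180.8, "dz": 44.7, "wx": 0.0, "wy": 0.0, "wz": -0.7435}, {"jaw": 0.55, "dx": 433.9, "dy": -180.8, "dz": 44.7, "wx": 0.0, "wy": 0.0, "wz": -0.7435}, {"jaw": 0.55, "dx": 433.9, "dy": -180.8, "dz": 44.7, "wx": 0.0, "wy": 0.0, "wz": -0.7435}, {"jaw": 0.55, "dx": 433.9, "dy": -180.8, "dz": 44.7, "wx": 0.0, "wy": 0.0, "wz": -0.7435}, {"jaw": 0.55, "dx": 433.9, "dy": -180.8, "dz": 44.7, "wx": 0.0, "wy": 0.0, "wz": -0.7435}, {"jaw": 0.55, "dx": 433.9, "dy": -180.8, "dz": 44.7, "wx": 0.0, "wy": 0.0, "wz": -0.7435}, {"jaw": 0.55, "dx": 433.9, "dy": -180.8, "dz": 44.7, "wx": 0.0, "wy": 0.0, "wz": -0.7435}, {"jaw": 0.55, "dx": 433.9, "dy": -180.8, "dz": 44.7, "wx": 0.0, "wy": 0.0, "wz": -0.7435}, {"jaw": 0.55, "dx": 433.9, "dy": -180.8, "dz": 44.7, "wx": 0.0, "wy": 0.0, "wz": -0.7435}, {"jaw": 0.55, "dx": 433.9, "dy": -180.8, "dz": 44.7, "wx": 0.0, "wy": 0.0, "wz": -0.7435}, {"jaw": 0.55, "dx": 433.9, "dy": -180.8, "dz": 44.7, "wx": 0.0, "wy": 0.0, "wz": -0.7435}])

```text
time: 4.15
tool_pos: [472.5, 177.3, 359.4]
tcp_rot: [-180.0, -0.0, 92.8]
ft_force: [0.2, -1.3, -0.2]
finger_gap: 38.4
```

Run:
```python
from bench import *
import cv2
s=sense();print(s["tool_pos"],s["tcp_rot"],s["time"])
d=snapshot("wrist");cv2.imwrite("pics/w1.png",d["pixels"][:,:,::-1])
import pickle;pickle.dump((d,s),open("w1.pkl","wb"))
print(pinpoint("wrist","square_heel"),pinpoint("wrist","square"))
```

```text
[472.46120288 177.29938467 359.41962161] [-1.79953877e+02 -2.90979781e-02  9.28225844e+01] 4.15
[{'pixel': [191.2, 220.3], 'score': 0.69}] [{'pixel': [167.0, 159.7], 'score': 0.9}, {'pixel': [318.3, 185.5], 'score': 0.7}, {'pixel': [482.5, 305.1], 'score': 0.44}]
```

View pics/w1.png

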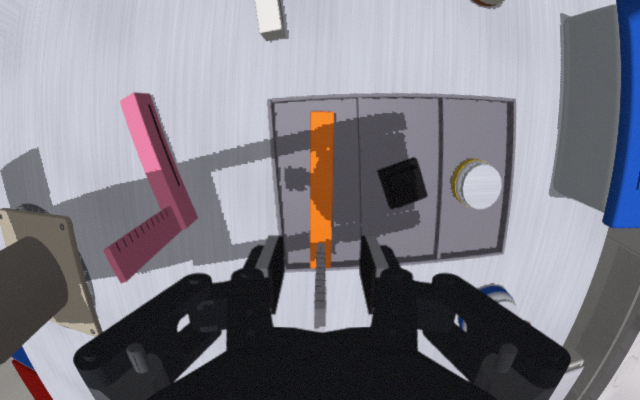

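```bash
cat > fe.py <<'E'
import numpy as np
def fproj(d,X):
    E=d["extrinsics"];q=(np.atleast_2d(X)-E[:3,3])@E[:3,:3];v=np.c_[q[:,0],-q[:,1],-q[:,2]]
    r=np.hypot(v[:,0],v[:,1]);th=np.arctan2(r,v[:,2]);return np.c_[d["cx"]+d["fx"]*th*v[:,0]/r,d["cy"]+d["fy"]*th*v[:,1]/r]
def fonz(d,p,z):
    a=np.array([(p[0]-d["cx"])/d["fx"],(p[1]-d["cy"])/d["fy"]]);th=np.linalg.norm(a);u=a/th*np.sin(th)
    v=d["extrinsics"][:3,:3]@np.array([u[0],-u[1],-np.cos(th)]);c=d["extrinsics"][:3,3];return c+v*(z-c[2])/v[2]
E
python3 - <<'E'
import pickle
from fe import *
from fit import tf,stock
import numpy as np,cv2
d,s=pickle.load(open("w1.pkl","rb"))
I=d["pixels"].astype(float)
P=tf(stock,473,167,np.radians(92.6),4);print(fproj(d,P[P[:,2]>20]).round(1))
m=((I[...,0]-I[...,2])/np.maximum(I[...,0],1)>.55)
L=[];R=[]
for r in list(range(114,125))+list(range(215,240)):
    c=np.where(m[r,300:345])[0]+300; a=fonz(d,(c.min()-.5,r),40);b=fonz(d,(c.max()+.5,r),40);L.append(a);R.append(b)
    if r in(116,124,216,225,238): print(r,c.min(),c.max(),a.round(1),b.round(1),((a+b)/2).round(1))
for r in range(106,118): print(r,m[r,318:326].sum(),end=' ')
print(fonz(d,(322,111),40))
M=(np.array(L)+np.array(R))/2;k=np.polyfit(M[:,1],M[:,0],1);print(k,"yaw",90-np.degrees(np.arctan(k[0])),"x@175",np.polyval(k,175))
E
```

```text
[[333.4 269.8]
 [312.5 269.8]
 [335.6 112. ]
 [311.7 111.9]]
116 311 333 [457.5 242.6  40. ] [478.6 243.6  40. ] [468.  243.1  40. ]
124 310 333 [456.9 235.1  40. ] [479.  236.2  40. ] [467.9 235.7  40. ]
216 310 331 [460.5 146.2  40. ] [482.  147.3  40. ] [471.2 146.7  40. ]
225 310 331 [460.8 136.8  40. ] [482.6 137.9  40. ] [471.7 137.3  40. ]
238 310 331 [461.3 122.8  40. ] [483.4 123.9  40. ] [472.3 123.4  40. ]
106 0 107 0 108 0 109 0 110 0 111 5 112 8 113 8 114 8 115 8 116 8 117 8 [467.81692671 247.69834393  40.        ]
[-3.48899309e-02  4.76501193e+02] yaw 91.99823523014665 x@175 470.39545478223636
```

Request:
arm_command(plan=[{"jaw": 0.55, "dx": -1.0, "dy": -1.0, "dz": 50.0, "wx": 0.0, "wy": 0.0, "wz": 0.009}, {"jaw": 0.55, "dx": -1.0, "dy": -1.0, "dz": 95.0, "wx": 0.0, "wy": 0.0, "wz": 0.009}, {"jaw": 0.55, "dx": -1.0, "dy": -1.0, "dz": 130.0, "wx": 0.0, "wy": 0.0, "wz": 0.009}, {"jaw": 0.55, "dx": -1.0, "dy": -1.0, "dz": 150.0, "wx": 0.0, "wy": 0.0, "wz": 0.009}, {"jaw": 0.55, "dx": -1.0, "dy": -1.0, "dz": 166.0, "wx": 0.0, "wy": 0.0, "wz": 0.009}, {"jaw": 0.55, "dx": -1.0, "dy": -1.0, "dz": 174.0, "wx": 0.0, "wy": 0.0, "wz": 0.009}, {"jaw": 0.55, "dx": -1.0, "dy": -1.0, "dz": 176.0, "wx": 0.0, "wy": 0.0, "wz": 0.009}, {"jaw": 0.55, "dx": -1.0, "dy": -1.0, "dz": 176.0, "wx": 0.0, "wy": 0.0, "wz": 0.009}])

```text
time: 5.1
tool_pos: [471.8, 173.1, 184.7]
tcp_rot: [180.0, -0.0, 92.0]
ft_force: [0.3, -0.5, 0.3]
finger_gap: 38.3
```

Run:
```python
from bench import *
import cv2
s=sense();print(s["tool_pos"],s["tcp_rot"],s["ft_force"],s["time"])
d=snapshot("wrist")["pixels"];t=snapshot("side")["pixels"][150:320,250:400]
cv2.imwrite("pics/w2.png",d[:,:,::-1]);cv2.imwrite("pics/s2.png",cv2.resize(t,None,fx=3.5,fy=3.5)[:,:,::-1])
```

```text
[471.80970923 173.05091751 184.6705286 ] [ 1.79956318e+02 -5.88547375e-03  9.20412432e+01] [ 0.26227619 -0.46506129  0.31277372] 5.1
```

View pics/w2.png

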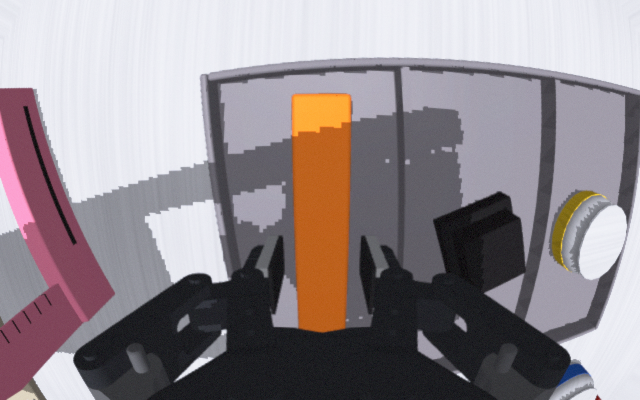

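View pics/s2.png

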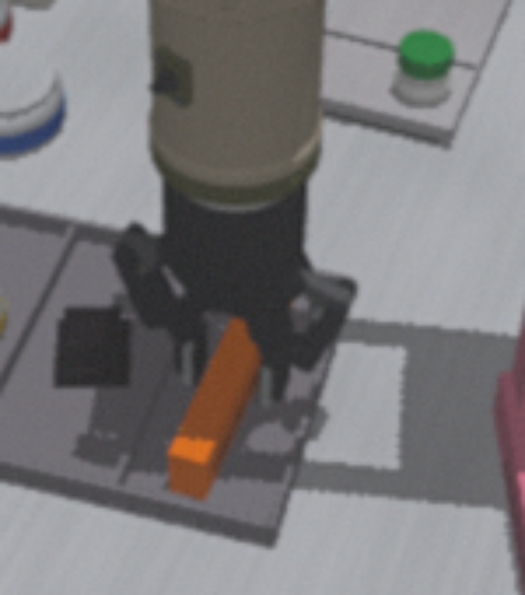

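Request:
arm_command(plan=[{"jaw": 1.0, "dx": 0.0, "dy": 0.0, "dz": 0.0, "wx": 0.0, "wy": 0.0, "wz": 0.0}, {"jaw": 1.0, "dx": 0.0, "dy": 0.0, "dz": 0.0, "wx": 0.0, "wy": 0.0, "wz": 0.0}, {"jaw": 1.0, "dx": 0.0, "dy": 0.0, "dz": 0.0, "wx": 0.0, "wy": 0.0, "wz": 0.0}, {"jaw": 1.0, "dx": 0.0, "dy": 0.0, "dz": 0.0, "wx": 0.0, "wy": 0.0, "wz": 0.0}, {"jaw": 1.0, "dx": 0.0, "dy": 0.0, "dz": 0.0, "wx": 0.0, "wy": 0.0, "wz": 0.0}, {"jaw": 1.0, "dx": 0.0, "dy": 0.0, "dz": 0.0, "wx": 0.0, "wy": 0.0, "wz": 0.0}], squeeze=100.0)

```text
time: 5.8
tool_pos: [472.1, 173.7, 185.4]
tcp_rot: [179.9, -0.0, 92.1]
ft_force: [-2.1, -1.4, 6.7]
finger_gap: 20.4
```

Run:
```python
from bench import *
s=sense();print(s["tool_pos"],s["tcp_rot"],s["ft_force"],s["time"],s["finger_gap"],s["joint_pos"])
from mv import *
p=s["tool_pos"];print(mv((p[0],p[1],p[2]),s["tcp_rot"][2],(474,-270,290),90.7))
```

```text
[472.10513431 173.73734615 185.36587785] [ 1.79892934e+02 -1.29635230e-02  9.21035413e+01] [-2.14223336 -1.44188772  6.67602415] 5.8 20.401848703720972 [ 1.43662204e+01  5.69416123e+00  1.11612974e+02 -1.13467885e-02
  6.25854880e+01  1.22679061e+01]
{'dx': np.float64(-443.5), 'dy': np.float64(-14.4), 'dz': np.float64(-104.6), 'wz': np.float64(0.0245)}
```

Request:
arm_command(plan=[{"jaw": 1.0, "dx": 0.0, "dy": 0.0, "dz": -15.0, "wx": 0.0, "wy": 0.0, "wz": 0.0}, {"jaw": 1.0, "dx": 0.0, "dy": 0.0, "dz": -40.0, "wx": 0.0, "wy": 0.0, "wz": 0.0}, {"jaw": 1.0, "dx": 0.0, "dy": 0.0, "dz": -75.0, "wx": 0.0, "wy": 0.0, "wz": 0.0}, {"jaw": 1.0, "dx": -20.0, "dy": -1.0, "dz": -105.0, "wx": 0.0, "wy": 0.0, "wz": 0.012}, {"jaw": 1.0, "dx": -60.0, "dy": -2.0, "dz": -105.0, "wx": 0.0, "wy": 0.0, "wz": 0.024}, {"jaw": 1.0, "dx": -105.0, "dy": -3.0, "dz": -105.0, "wx": 0.0, "wy": 0.0, "wz": 0.024}, {"jaw": 1.0, "dx": -150.0, "dy": -5.0, "dz": -105.0, "wx": 0.0, "wy": 0.0, "wz": 0.024}, {"jaw": 1.0, "dx": -200.0, "dy": -6.0, "dz": -105.0, "wx": 0.0, "wy": 0.0, "wz": 0.024}, {"jaw": 1.0, "dx": -250.0, "dy": -8.0, "dz": -105.0, "wx": 0.0, "wy": 0.0, "wz": 0.024}, {"jaw": 1.0, "dx": -300.0, "dy": -10.0, "dz": -105.0, "wx": 0.0, "wy": 0.0, "wz": 0.024}, {"jaw": 1.0, "dx": -345.0, "dy": -12.0, "dz": -105.0, "wx": 0.0, "wy": 0.0, "wz": 0.024}, {"jaw": 1.0, "dx": -365.0, "dy": -12.0, "dz": -105.0, "wx": 0.0, "wy": 0.0, "wz": 0.024}])

```text
time: 7.0
tool_pos: [472.0, -195.1, 289.0]
tcp_rot: [-180.0, 0.1, 90.6]
ft_force: [-0.1, 1.2, -4.5]
finger_gap: 20.7
```

Run:
```python
from bench import *
import cv2,pickle
s=sense();print(s["tool_pos"],s["tcp_rot"],s["ft_force"],s["wrist_torque"],s["time"],s["finger_gap"])
S=snapshot("side");T=snapshot("top");pickle.dump((S,T,s),open("st2.pkl","wb"))
a=cv2.resize(S["pixels"][20:200,280:450],None,fx=3,fy=3);b=cv2.resize(T["pixels"][180:280,350:560],None,fx=3.5,fy=3.5)
cv2.imwrite("pics/s3.png",a[:,:,::-1]);cv2.imwrite("pics/t3.png",b[:,:,::-1])
```

```text
[ 472.02250871 -195.0790831   288.98304505] [-1.79988411e+02  6.26149853e-02  9.05626124e+01] [-0.08413139  1.15136783 -4.53814509] [ 0.12569694 -0.01151394  0.03875786] 7.0 20.670533252863784
```

View pics/s3.png

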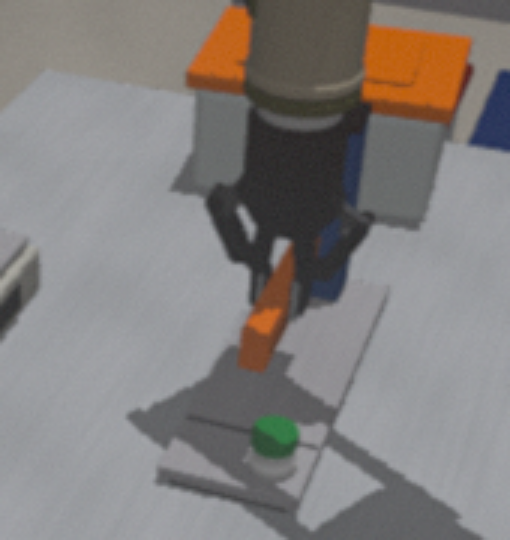

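View pics/t3.png

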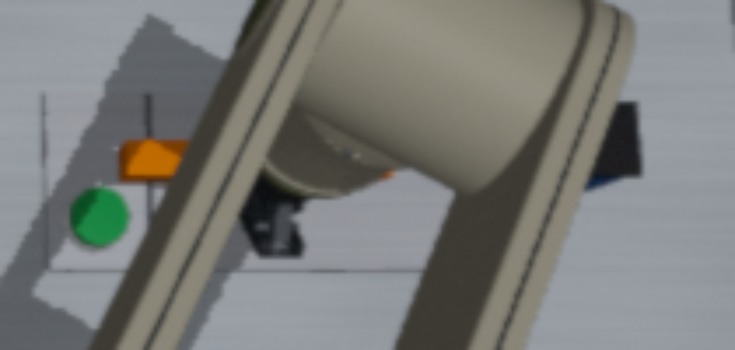

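Run:
```python
from h import *
S,T,s=pickle.load(open("st2.pkl","rb"))
x=472.9;P=[[x+a,-121.5,z] for a in(11,-11) for z in (143.6,107.6)]
print(((proj(S,P)-[280,20]+.5)*3-.5).round(1)); print(((proj(T,P)-[350,180]+.5)*3.5-.5).round(1))
```

```text
[[238.1 330.1]
 [234.7 368.5]
 [265.6 336.4]
 [261.6 374.8]]
[[125.8 137.2]
 [117.6 145.6]
 [126.4 173.7]
 [118.1 180.9]]
```

Request:
arm_command(plan=[{"jaw": 1.0, "dx": -20.0, "dy": 1.0, "dz": 10.0, "wx": 0.0, "wy": 0.0, "wz": -0.003}, {"jaw": 1.0, "dx": -45.0, "dy": 1.8, "dz": 30.0, "wx": 0.0, "wy": 0.0, "wz": -0.003}, {"jaw": 1.0, "dx": -45.0, "dy": 1.8, "dz": 55.0, "wx": 0.0, "wy": 0.0, "wz": -0.003}, {"jaw": 1.0, "dx": -45.0, "dy": 1.8, "dz": 72.0, "wx": 0.0, "wy": 0.0, "wz": -0.003}, {"jaw": 1.0, "dx": -45.0, "dy": 1.8, "dz": 74.0, "wx": 0.0, "wy": 0.0, "wz": -0.003}, {"jaw": 1.0, "dx": -45.0, "dy": 1.8, "dz": 74.0, "wx": 0.0, "wy": 0.0, "wz": -0.003}])

```text
time: 7.7
tool_pos: [475.0, -235.7, 214.6]
tcp_rot: [-179.9, -0.1, 90.9]
ft_force: [0.4, -0.9, -3.7]
finger_gap: 20.5
```

```bash
cat > look.py <<'E'
import sys
from bench import *
import cv2,pickle
n=sys.argv[1]
s=sense();print({k:s[k].round(2) if hasattr(s[k],'round') else s[k] for k in("tool_pos","tcp_rot","ft_force","wrist_torque","time","finger_gap")})
S=snapshot("side");T=snapshot("top");W=snapshot("wrist");pickle.dump((S,T,W,s),open(f"{n}.pkl","wb"))
a=cv2.resize(S["pixels"][30:190,310:450],None,fx=3.7,fy=3.7);b=cv2.resize(T["pixels"][180:280,350:560],None,fx=3.5,fy=3.5)
cv2.imwrite(f"pics/{n}s.png",a[:,:,::-1]);cv2.imwrite(f"pics/{n}t.png",b[:,:,::-1]);cv2.imwrite(f"pics/{n}w.png",W["pixels"][:,:,::-1])
E
python3 look.py a4
```

```text
{'tool_pos': array([ 474.98, -235.71,  214.57]), 'tcp_rot': array([-1.7992e+02, -7.0000e-02,  9.0930e+01]), 'ft_force': array([ 0.36, -0.94, -3.75]), 'wrist_torque': array([ 0.08,  0.02, -0.01]), 'time': 7.7, 'finger_gap': 20.52737576070274}
```

View pics/a4s.png

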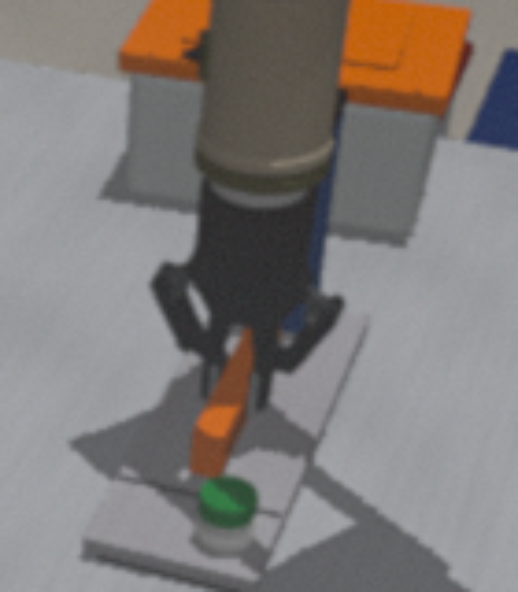

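View pics/a4w.png

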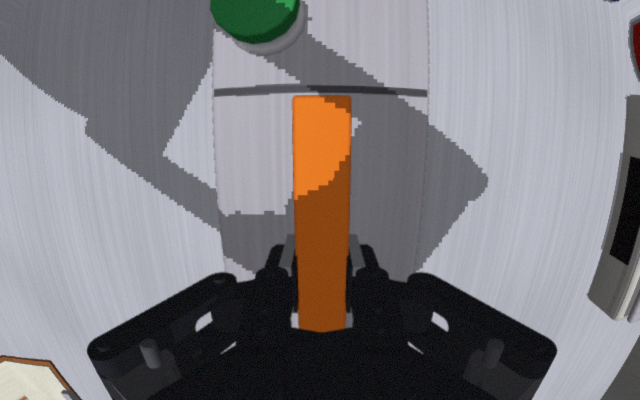

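View pics/a4t.png

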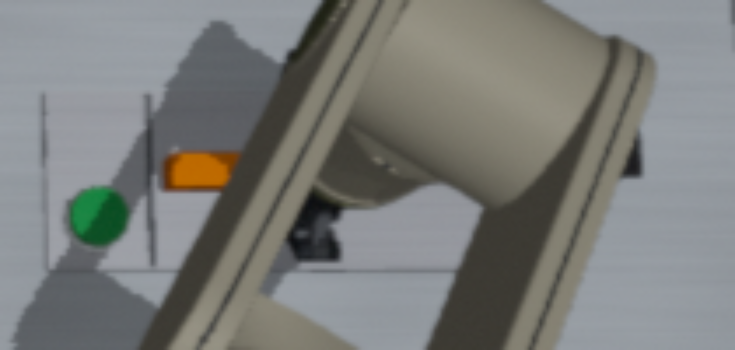

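Run:
```python
import pickle,cv2,numpy as np
from fe import *
S,T,W,s=pickle.load(open("a4.pkl","rb"))
I=W["pixels"].astype(float);g=cv2.GaussianBlur(I.mean(2),(0,0),1)
for r in (20,35,50,65,80,100,120,140,160,180): 
    print(r,g[r,208:228].astype(int),g[r,418:438].astype(int))
m=((I[...,0]-I[...,2])/np.maximum(I[...,0],1)>.55)
M=[]
for r in range(105,230):
    c=np.where(m[r,270:375])[0]+270;zt=214.57-181.4+36
    a=fonz(W,(c.min()-.5,r),zt);b=fonz(W,(c.max()+.5,r),zt);M.append((a+b)/2)
    if r%30==0:print(r,c.min(),c.max(),a.round(1),b.round(1))
M=np.array(M);k=np.polyfit(M[:,1],M[:,0],1);print("stock yaw",90-np.degrees(np.arctan(k[0])),"x at -235,-322",np.polyval(k,[-235,-322]))
```

```text
20 [103 103 104 105 104  97  83  67  55  50  49  49  49  49  50  51  51  50
  50  50] [177 177 177 177 176 175 175 173 169 166 170 178 183 183 181 181 182 181
 180 180]
35 [104 105 107 109 118 138 158 170 176 179 180 180 178 174 168 161 149 131
 114 105] [177 177 177 176 176 176 176 175 171 165 163 169 179 183 183 183 183 183
 181 180]
50 [106 107 109 116 131 150 165 174 178 180 181 181 180 180 180 181 181 180
 179 179] [177 178 178 178 177 177 177 177 174 167 163 167 177 182 183 183 183 183
 182 181]
65 [113 128 149 162 163 164 169 175 179 180 180 180 180 180 180 180 180 179
 179 179] [178 178 178 177 177 177 177 177 175 172 171 175 181 184 184 184 185 185
 183 182]
80 [184 185 184 179 172 169 173 177 179 180 181 180 179 179 180 180 180 180
 179 179] [178 179 179 178 178 177 178 177 175 168 163 167 177 183 183 184 186 185
 183 183]
100 [185 186 185 181 174 170 172 176 179 180 180 181 180 180 179 179 179 178
 178 178] [179 179 178 178 178 178 178 178 174 167 165 171 179 182 183 185 185 184
 184 185]
120 [187 187 185 177 165 161 166 173 178 180 181 181 179 178 178 178 178 178
 178 178
[... 197 characters left out ...]
106 104 103 104 106 106 106 106 106 106 107 108
 110 110]
160 [187 188 188 188 186 180 171 166 168 173 176 177 177 177 176 175 175 175
 176 176] [105 105 105 106 106 105 103 102 103 104 104 105 105 106 107 108 110 110
 109 108]
180 [185 185 187 188 189 187 182 172 165 165 170 173 175 176 176 176 175 175
 174 174] [104 105 106 106 104 101 100 102 104 104 104 105 106 107 108 109 108 108
 109 110]
120 293 350 [ 463.1 -171.6   69.2] [ 484.5 -171.3   69.2]
150 293 350 [ 463.1 -182.8   69.2] [ 484.8 -182.5   69.2]
180 294 349 [ 463.5 -194.3   69.2] [ 484.8 -194.    69.2]
210 294 348 [ 463.3 -206.3   69.2] [ 484.9 -206.    69.2]
stock yaw 90.83801931092621 x at -235,-322 [474.71123198 475.9838018 ]
```

Run:
```python
import pickle,numpy as np
from fe import *
S,T,W,s=pickle.load(open("a4.pkl","rb"))
# left edge visible: dark line (edge side seam) cols; use edge line positions
L=[(80,213.1),(100,213.1),(120,213),(140,214.4),(160,215.2),(180,216.5)]
R=[(35,427.9),(50,428),(65,428),(80,428),(100,427.8)]
for n,E,z in(("L",L,20),("R",R,20)):
    P=np.array([fonz(W,(c,r),z) for r,c in E]);k=np.polyfit(P[:,1],P[:,0],1);print(n,P[[0,-1]].round(1),"yaw",90-np.degrees(np.arctan(k[0])),np.polyval(k,[-180,-374]))
```

```text
L [[ 414.6 -149.4   20. ]
 [ 415.1 -205.3   20. ]] yaw 90.52847535422669 [414.83419119 416.62362712]
R [[ 531.  -121.9   20. ]
 [ 531.3 -158.8   20. ]] yaw 90.49102468700384 [531.41568493 533.07830515]
```

Request:
arm_command(plan=[{"jaw": 1.0, "dx": -15.0, "dy": -1.2, "dz": 5.0, "wx": 0.0, "wy": 0.0, "wz": 0.004}, {"jaw": 1.0, "dx": -25.0, "dy": -1.2, "dz": 10.0, "wx": 0.0, "wy": 0.0, "wz": 0.004}, {"jaw": 1.0, "dx": -25.0, "dy": -1.2, "dz": 11.5, "wx": 0.0, "wy": 0.0, "wz": 0.004}, {"jaw": 1.0, "dx": -25.0, "dy": -1.2, "dz": 11.5, "wx": 0.0, "wy": 0.0, "wz": 0.004}, {"jaw": 1.0, "dx": -25.0, "dy": -1.2, "dz": 11.5, "wx": 0.0, "wy": 0.0, "wz": 0.004}])

```text
time: 8.35
tool_pos: [474.2, -261.6, 203.3]
tcp_rot: [-180.0, -0.0, 90.6]
ft_force: [-0.3, 0.4, -3.5]
finger_gap: 20.5
```

Request:
arm_command(plan=[{"jaw": 1.0, "dx": 0.0, "dy": 0.0, "dz": 0.5, "wx": 0.0, "wy": 0.0, "wz": 0.0}, {"jaw": 1.0, "dx": 0.0, "dy": 0.0, "dz": 1.0, "wx": 0.0, "wy": 0.0, "wz": 0.0}, {"jaw": 1.0, "dx": 0.0, "dy": 0.0, "dz": 1.0, "wx": 0.0, "wy": 0.0, "wz": 0.0}])

```text
time: 8.65
tool_pos: [474.4, -261.4, 202.5]
tcp_rot: [-180.0, -0.0, 90.7]
ft_force: [0.7, 0.4, -4.1]
finger_gap: 20.5
```

Request:
arm_command(plan=[{"jaw": 1.0, "dx": 0.0, "dy": 0.0, "dz": 0.6, "wx": 0.0, "wy": 0.0, "wz": 0.0}, {"jaw": 1.0, "dx": 0.0, "dy": 0.0, "dz": 1.0, "wx": 0.0, "wy": 0.0, "wz": 0.0}, {"jaw": 1.0, "dx": 0.0, "dy": 0.0, "dz": 1.0, "wx": 0.0, "wy": 0.0, "wz": 0.0}])

```text
time: 8.95
tool_pos: [474.4, -261.6, 201.5]
tcp_rot: [180.0, -0.0, 90.7]
ft_force: [0.7, 1.4, -3.4]
finger_gap: 20.6
```

```bash
python3 look.py a5
```

```text
{'tool_pos': array([ 474.36, -261.57,  201.46]), 'tcp_rot': array([180.  ,  -0.  ,  90.66]), 'ft_force': array([ 0.66,  1.4 , -3.4 ]), 'wrist_torque': array([0.14, 0.04, 0.03]), 'time': 8.95, 'finger_gap': 20.638757863860558}
```

View pics/a5s.png

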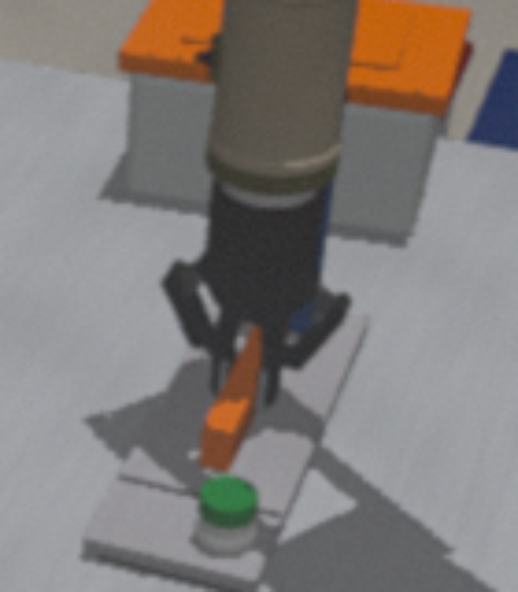

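The picture shows the toe (about 215,465 in the crop) just above the deck. The force is still only the weight, so there's no contact yet. I'll continue down.

Request:
arm_command(plan=[{"jaw": 1.0, "dx": 0.0, "dy": 0.0, "dz": 0.6, "wx": 0.0, "wy": 0.0, "wz": 0.0}, {"jaw": 1.0, "dx": 0.0, "dy": 0.0, "dz": 1.0, "wx": 0.0, "wy": 0.0, "wz": 0.0}, {"jaw": 1.0, "dx": 0.0, "dy": 0.0, "dz": 1.0, "wx": 0.0, "wy": 0.0, "wz": 0.0}])

```text
time: 9.4
tool_pos: [474.4, -261.7, 201.4]
tcp_rot: [-180.0, -0.0, 90.7]
ft_force: [-4.8, 2.4, 6.6]
finger_gap: 20.7
```

Request:
arm_command(plan=[{"jaw": 1.0, "dx": 0.0, "dy": 0.0, "dz": 0.6, "wx": 0.0, "wy": 0.0, "wz": 0.0}, {"jaw": 1.0, "dx": 0.0, "dy": 0.0, "dz": 1.0, "wx": 0.0, "wy": 0.0, "wz": 0.0}, {"jaw": 1.0, "dx": 0.0, "dy": 0.0, "dz": 1.0, "wx": 0.0, "wy": 0.0, "wz": 0.0}])

```text
time: 9.7
tool_pos: [474.5, -261.7, 201.4]
tcp_rot: [-180.0, -0.0, 90.7]
ft_force: [-9.3, 5.4, 16.2]
finger_gap: 20.5
```

Request:
arm_command(plan=[{"jaw": 1.0, "dx": -3.0, "dy": 0.0, "dz": -0.8, "wx": 0.0, "wy": 0.0, "wz": 0.0}, {"jaw": 1.0, "dx": -7.0, "dy": 0.0, "dz": -0.8, "wx": 0.0, "wy": 0.0, "wz": 0.0}, {"jaw": 1.0, "dx": -10.0, "dy": 0.0, "dz": -0.8, "wx": 0.0, "wy": 0.0, "wz": 0.0}, {"jaw": 1.0, "dx": -10.0, "dy": 0.0, "dz": -0.8, "wx": 0.0, "wy": 0.0, "wz": 0.0}])

```text
time: 10.1
tool_pos: [475.1, -271.9, 201.4]
tcp_rot: [179.9, 0.0, 90.7]
ft_force: [0.2, 3.4, 6.2]
finger_gap: 20.2
```

```bash
python3 look.py a6
```

```text
{'tool_pos': array([ 475.11, -271.89,  201.39]), 'tcp_rot': array([1.799e+02, 2.000e-02, 9.066e+01]), 'ft_force': array([0.19, 3.42, 6.18]), 'wrist_torque': array([0.56, 0.1 , 0.09]), 'time': 10.1, 'finger_gap': 20.233528306411465}
```

View pics/a6s.png

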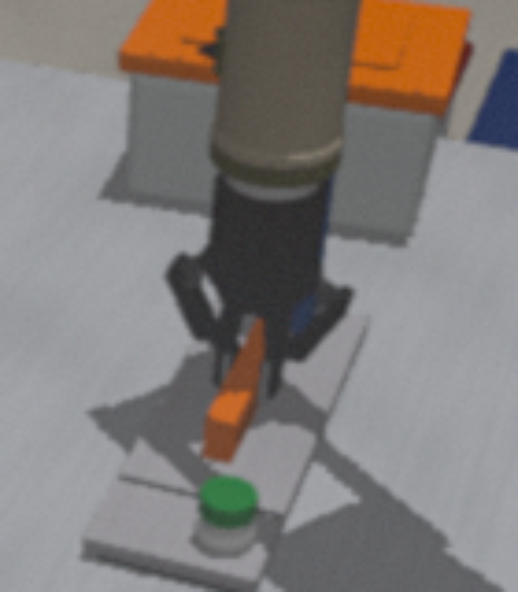

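View pics/a6t.png

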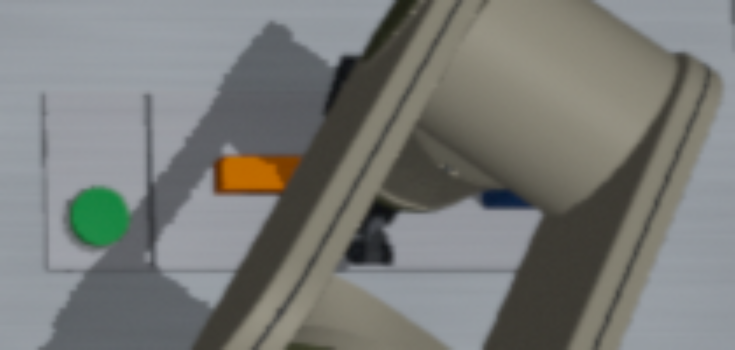

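View pics/a6w.png

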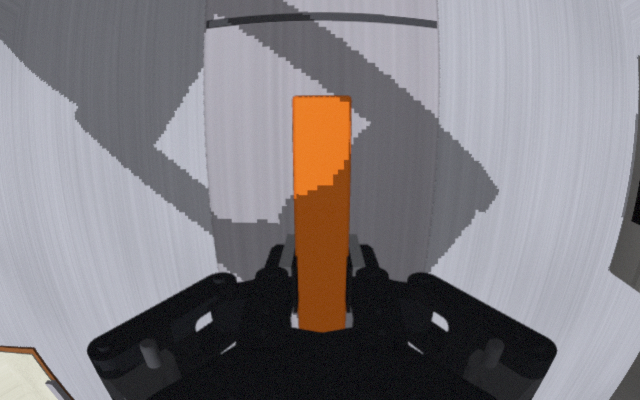

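Run:
```python
import pickle,numpy as np,cv2
from fe import *
S,T,W,s=pickle.load(open("a6.pkl","rb"))
I=W["pixels"].astype(float);g=cv2.GaussianBlur(I.mean(2),(0,0),1)
def edge(lo,hi,rows):
    out=[]
    for r in rows:
        c=lo+np.argmin(g[r,lo:hi]);a,b,d=g[r,c-1:c+2];out.append((r,c+.5*(a-d)/(a-2*b+d),g[r,c].round()))
    return out
L=edge(200,213,range(100,180,10));R=edge(430,444,range(40,130,10));print(L);print(R)
ks=[]
for E in(L,R):
    P=np.array([fonz(W,(c,r),20) for r,c,_ in E]);k=np.polyfit(P[:,1],P[:,0],1);ks.append(k);print("yaw",90-np.degrees(np.arctan(k[0])),np.polyval(k,[-220,-374]))
k=(ks[0]+ks[1])/2
m=((I[...,0]-I[...,2])/np.maximum(I[...,0],1)>.55);M=[]
for r in range(105,230):
    c=np.where(m[r,270:375])[0]+270
    M.append((fonz(W,(c.min()-.5,r),56)+fonz(W,(c.max()+.5,r),56))/2)
M=np.array(M);q=np.polyfit(M[:,1],M[:,0],1)
print("deck",np.polyval(k,[-220,-374]),90-np.degrees(np.arctan(k[0])),"stock",np.polyval(q,[-220,-374]),90-np.degrees(np.arctan(q[0])))
```

```text
[(100, np.float64(204.46263324426613), np.float64(167.0)), (110, np.float64(204.96157944303187), np.float64(166.0)), (120, np.float64(205.39818086707172), np.float64(166.0)), (130, np.float64(205.81087223408645), np.float64(167.0)), (140, np.float64(206.1737204759413), np.float64(165.0)), (150, np.float64(207.0732617824606), np.float64(166.0)), (160, np.float64(207.4018502437542), np.float64(165.0)), (170, np.float64(208.05059524617215), np.float64(163.0))]
[(40, np.float64(438.0328746494203), np.float64(166.0)), (50, np.float64(438.3578827580958), np.float64(166.0)), (60, np.float64(438.38174314006744), np.float64(169.0)), (70, np.float64(438.4780801234293), np.float64(169.0)), (80, np.float64(438.4641153197232), np.float64(170.0)), (90, np.float64(438.4731291823594), np.float64(168.0)), (100, np.float64(438.2706819282941), np.float64(169.0)), (110, np.float64(427.7975501176375), np.float64(140.0)), (120, np.float64(428.8154309605437), np.float64(104.0))]
yaw 90.81120765841847 [415.57263156 417.75314693]
yaw 84.00628257469413 [526.58019708 510.41121754]
deck [471.07641432 464.08218224] 87.3995793314026 stock [473.63849465 475.16413749] 90.56759763758085
```

Run:
```python
import pickle,numpy as np
from fe import *
W=pickle.load(open("a6.pkl","rb"))[2]
R=[(40,438.03),(50,438.36),(60,438.38),(70,438.48),(80,438.46),(90,438.47),(100,438.27)]
P=np.array([fonz(W,(c,r),20) for r,c in R]);k=np.polyfit(P[:,1],P[:,0],1);print(P[[0,-1]],90-np.degrees(np.arctan(k[0])),np.polyval(k,[-220,-374]))
```

```text
[[ 531.21336366 -163.80426565   20.        ]
 [ 531.54625696 -194.96418967   20.        ]] 90.5916568593577 [531.79873913 533.38905513]
```

Request:
arm_command(plan=[{"jaw": 1.0, "dx": -3.0, "dy": 0.0, "dz": 0.0, "wx": 0.0, "wy": 0.0, "wz": -0.001}, {"jaw": 1.0, "dx": -6.0, "dy": 0.0, "dz": 0.2, "wx": 0.0, "wy": 0.0, "wz": -0.002}, {"jaw": 1.0, "dx": -9.0, "dy": 0.0, "dz": 0.3, "wx": 0.0, "wy": 0.0, "wz": -0.002}, {"jaw": 1.0, "dx": -11.0, "dy": 0.0, "dz": 0.3, "wx": 0.0, "wy": 0.0, "wz": -0.002}, {"jaw": 1.0, "dx": -12.0, "dy": 0.0, "dz": 0.3, "wx": 0.0, "wy": 0.0, "wz": -0.002}, {"jaw": 1.0, "dx": -12.0, "dy": 0.0, "dz": 0.3, "wx": 0.0, "wy": 0.0, "wz": -0.002}])

```text
time: 10.85
tool_pos: [475.5, -283.2, 201.3]
tcp_rot: [179.9, -0.0, 90.8]
ft_force: [0.1, 8.7, 10.0]
finger_gap: 20.4
```

```bash
python3 look.py a7
```

```text
{'tool_pos': array([ 475.5 , -283.2 ,  201.34]), 'tcp_rot': array([ 1.7989e+02, -4.0000e-02,  9.0790e+01]), 'ft_force': array([0.08, 8.66, 9.97]), 'wrist_torque': array([ 1.35,  0.1 , -0.05]), 'time': 10.85, 'finger_gap': 20.44216533635786}
```

View pics/a7s.png

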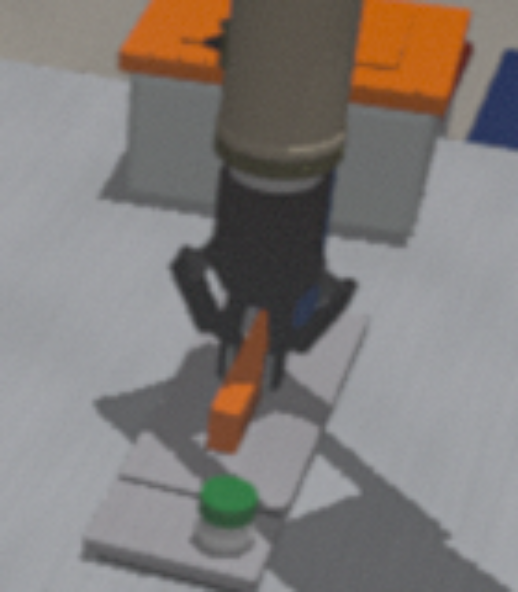

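View pics/a7t.png

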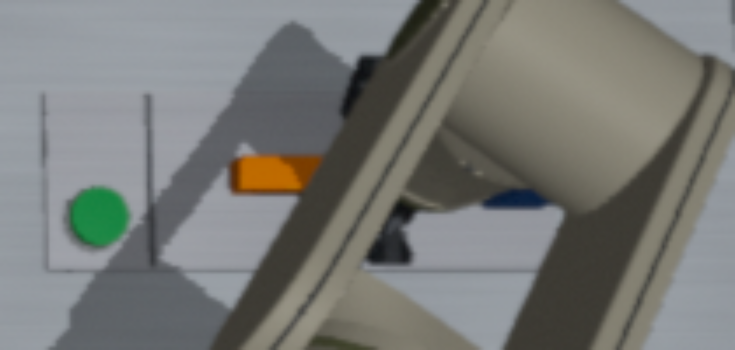

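Request:
arm_command(plan=[{"jaw": 1.0, "dx": -1.5, "dy": 0.0, "dz": 0.0, "wx": 0.0, "wy": 0.0, "wz": 0.0}, {"jaw": 1.0, "dx": -3.0, "dy": 0.0, "dz": 0.0, "wx": 0.0, "wy": 0.0, "wz": 0.0}, {"jaw": 1.0, "dx": -3.0, "dy": 0.0, "dz": 0.0, "wx": 0.0, "wy": 0.0, "wz": 0.0}])

```text
time: 11.3
tool_pos: [475.6, -286.2, 201.4]
tcp_rot: [179.9, -0.0, 90.8]
ft_force: [-0.5, 9.2, 9.8]
finger_gap: 20.2
```

```bash
cat > q.py <<'E'
from bench import *
s=sense();print({k:s[k].round(2) if hasattr(s[k],'round') else s[k] for k in("tool_pos","tcp_rot","ft_force","wrist_torque","time","finger_gap")})
E
python3 q.py
```

```text
{'tool_pos': array([ 475.58, -286.18,  201.38]), 'tcp_rot': array([ 1.7988e+02, -4.0000e-02,  9.0790e+01]), 'ft_force': array([-0.47,  9.2 ,  9.76]), 'wrist_torque': array([1.35, 0.09, 0.02]), 'time': 11.3, 'finger_gap': 20.219194511390043}
```

Request:
arm_command(plan=[{"jaw": 1.0, "dx": -1.0, "dy": 0.0, "dz": 0.0, "wx": 0.0, "wy": 0.0, "wz": 0.0}, {"jaw": 1.0, "dx": -2.0, "dy": 0.0, "dz": 0.0, "wx": 0.0, "wy": 0.0, "wz": 0.0}, {"jaw": 1.0, "dx": -2.0, "dy": 0.0, "dz": 0.0, "wx": 0.0, "wy": 0.0, "wz": 0.0}])

```text
time: 11.6
tool_pos: [475.6, -288.1, 201.4]
tcp_rot: [179.9, -0.0, 90.8]
ft_force: [-0.8, 9.6, 9.6]
finger_gap: 20.3
```

```bash
python3 q.py
```

```text
{'tool_pos': array([ 475.59, -288.11,  201.36]), 'tcp_rot': array([ 1.7988e+02, -5.0000e-02,  9.0790e+01]), 'ft_force': array([-0.78,  9.56,  9.64]), 'wrist_torque': array([ 1.38,  0.1 , -0.02]), 'time': 11.6, 'finger_gap': 20.289582590135552}
```

Request:
arm_command(plan=[{"jaw": 1.0, "dx": -1.0, "dy": 0.0, "dz": 0.0, "wx": 0.0, "wy": 0.0, "wz": 0.0}, {"jaw": 1.0, "dx": -2.0, "dy": 0.0, "dz": 0.0, "wx": 0.0, "wy": 0.0, "wz": 0.0}, {"jaw": 1.0, "dx": -2.0, "dy": 0.0, "dz": 0.0, "wx": 0.0, "wy": 0.0, "wz": 0.0}])

```text
time: 11.9
tool_pos: [475.6, -290.1, 201.4]
tcp_rot: [179.9, -0.0, 90.8]
ft_force: [-0.2, 8.3, 9.5]
finger_gap: 20.0
```

Request:
arm_command(plan=[{"jaw": 1.0, "dx": -1.0, "dy": 0.0, "dz": 0.0, "wx": 0.0, "wy": 0.0, "wz": 0.0}, {"jaw": 1.0, "dx": -2.0, "dy": 0.0, "dz": 0.0, "wx": 0.0, "wy": 0.0, "wz": 0.0}, {"jaw": 1.0, "dx": -2.0, "dy": 0.0, "dz": 0.0, "wx": 0.0, "wy": 0.0, "wz": 0.0}])

```text
time: 12.2
tool_pos: [475.7, -290.8, 201.3]
tcp_rot: [179.9, -0.2, 90.8]
ft_force: [-1.1, 18.5, 15.8]
finger_gap: 20.4
```

```bash
python3 q.py
```

```text
{'tool_pos': array([ 475.71, -290.76,  201.34]), 'tcp_rot': array([179.92,  -0.23,  90.81]), 'ft_force': array([-1.1 , 18.51, 15.78]), 'wrist_torque': array([ 2.66,  0.21, -0.11]), 'time': 12.2, 'finger_gap': 20.355950608356068}
```

```bash
python3 look.py a8
python3 - <<'E'
import pickle,cv2
S,T,W,s=pickle.load(open("a8.pkl","rb"))
a=S["pixels"][60:160,350:430];cv2.imwrite("pics/a8c.png",cv2.resize(a,None,fx=6,fy=6,interpolation=cv2.INTER_CUBIC)[:,:,::-1])
b=T["pixels"][190:260,400:560];cv2.imwrite("pics/a8tc.png",cv2.resize(b,None,fx=5,fy=5,interpolation=cv2.INTER_CUBIC)[:,:,::-1])
E
```

```text
{'tool_pos': array([ 475.71, -290.76,  201.34]), 'tcp_rot': array([179.92,  -0.23,  90.81]), 'ft_force': array([-1.1 , 18.51, 15.78]), 'wrist_torque': array([ 2.66,  0.21, -0.11]), 'time': 12.2, 'finger_gap': 20.355950608356068}
```

View pics/a8c.png

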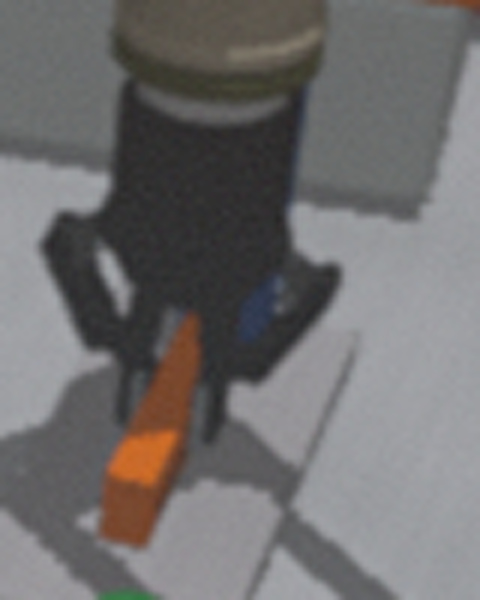

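View pics/a8tc.png

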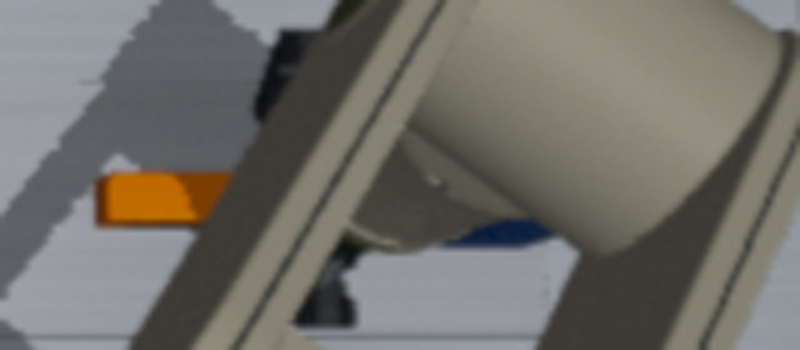

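View pics/a8w.png

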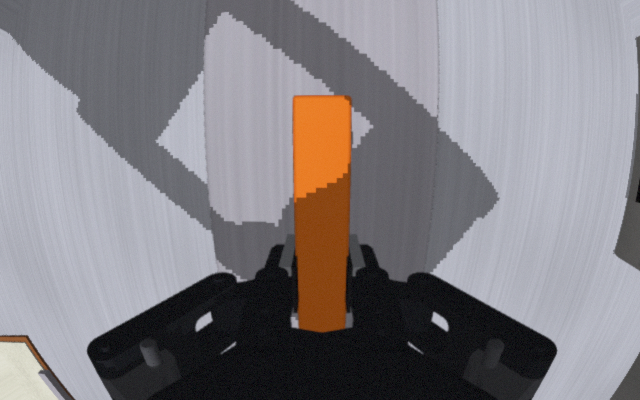

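Run:
```python
import pickle,numpy as np,cv2
def meas(I):
    I=I.astype(float);o=np.clip((I[...,0]-I[...,2])/np.maximum(I[...,0],1),0,1)
    o=cv2.GaussianBlur(o,(0,0),.7)
    def cross(v,th=.45):
        i=np.where((v[:-1]-th)*(v[1:]-th)<0)[0];return [k+(th-v[k])/(v[k+1]-v[k]) for k in i]
    rows=[cross(o[60:140,c])[0]+60 for c in range(303,342)]
    w=lambda r:np.median([np.ptp(cross(o[q,270:375])) for q in range(r,r+12)])
    ctr=lambda r:np.median([np.mean(cross(o[q,270:375])) for q in range(r,r+12)])+270
    return [round(float(x),2) for x in(np.median(rows),w(103),w(150),w(215),ctr(103),ctr(215))]
print("toe row, widths at 103,150,215, centres")
print("w2",meas(cv2.imread("pics/w2.png")[:,:,::-1]))
for n in("a4","a5","a6","a7","a8"): print(n,meas(pickle.load(open(n+".pkl","rb"))[2]["pixels"]))
```

```text
toe row, widths at 103,150,215, centres
w2 [93.22, 59.51, 58.55, 55.32, 321.13, 321.24]
a4 [95.07, 58.62, 57.75, 54.75, 321.43, 321.41]
a5 [95.17, 58.73, 57.85, 54.76, 321.53, 321.4]
a6 [95.21, 58.39, 57.75, 54.85, 321.45, 321.47]
a7 [95.01, 58.42, 57.88, 55.02, 321.5, 321.51]
a8 [94.91, 58.32, 57.87, 54.83, 321.59, 321.55]
```

Run:
```python
import pickle,numpy as np,cv2
from fe import *
S,T,W,s=pickle.load(open("a8.pkl","rb"))
I=W["pixels"].astype(float);g=cv2.GaussianBlur(I.mean(2),(0,0),1)
ks=[]
for lo,hi,rows in((199,213,range(90,180,6)),(430,446,range(30,100,6))):
    P=[];v=[]
    for r in rows:
        c=lo+np.argmin(g[r,lo:hi]);a,b,d=g[r,c-1:c+2];cc=c+.5*(a-d)/(a-2*b+d);v.append(round(float(cc),1));P.append(fonz(W,(cc,r),20))
    P=np.array(P);k=np.polyfit(P[:,1],P[:,0],1);ks.append(k);print(v,90-np.degrees(np.arctan(k[0])),np.polyval(k,-225))
k=(ks[0]+ks[1])/2
m=((I[...,0]-I[...,2])/np.maximum(I[...,0],1)>.55);M=[]
for r in range(105,230):
    c=np.where(m[r,270:375])[0]+270
    M.append((fonz(W,(c.min()-.5,r),56)+fonz(W,(c.max()+.5,r),56))/2)
M=np.array(M);q=np.polyfit(M[:,1],M[:,0],1)
print("deck",np.polyval(k,[-240,-376]),90-np.degrees(np.arctan(k[0])),"stock",np.polyval(q,[-240,-376]),90-np.degrees(np.arctan(q[0])),"toe",M[0])
```

```text
[204.4, 205.0, 204.5, 205.3, 204.8, 205.4, 205.5, 205.5, 206.2, 206.1, 206.9, 206.7, 207.5, 207.3, 208.4] 90.66580089350431 415.589236198912
[437.4, 437.7, 437.7, 437.9, 438.1, 438.1, 438.0, 438.2, 438.2, 438.1, 438.2, 438.0] 90.63025299295515 531.924379829604
deck [473.92646832 475.46472178] 90.64802700559378 stock [474.08881739 475.91907049] 90.77102535364821 toe [ 473.97739137 -219.53309602   56.        ]
```

Request:
arm_command(plan=[{"jaw": 1.0, "dx": -0.3, "dy": 0.0, "dz": 0.0, "wx": 0.0, "wy": 0.0, "wz": 0.0}, {"jaw": 1.0, "dx": -0.3, "dy": 0.0, "dz": 0.0, "wx": 0.0, "wy": 0.0, "wz": 0.0}, {"jaw": 1.0, "dx": -0.3, "dy": 0.0, "dz": 0.0, "wx": 0.0, "wy": 0.0, "wz": 0.0}, {"jaw": 1.0, "dx": -0.3, "dy": 0.0, "dz": 0.0, "wx": 0.0, "wy": 0.0, "wz": 0.0}, {"jaw": 1.0, "dx": -0.3, "dy": 0.0, "dz": 0.0, "wx": 0.0, "wy": 0.0, "wz": 0.0}])

```text
time: 12.85
tool_pos: [475.7, -290.8, 201.4]
tcp_rot: [179.9, -0.2, 90.8]
ft_force: [-2.6, 19.9, 16.4]
finger_gap: 20.8
```

```bash
python3 q.py
python3 - <<'E'
from bench import *
import cv2
S=snapshot("side");cv2.imwrite("pics/fin.png",S["pixels"][:,:,::-1])
E
```

```text
{'tool_pos': array([ 475.74, -290.81,  201.35]), 'tcp_rot': array([179.93,  -0.24,  90.82]), 'ft_force': array([-2.57, 19.88, 16.45]), 'wrist_torque': array([ 2.9 ,  0.23, -0.06]), 'time': 12.85, 'finger_gap': 20.803013994482587}
```

View pics/fin.png

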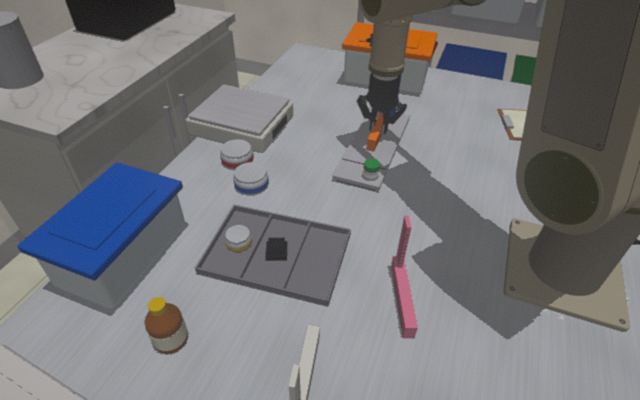

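```bash
python3 -c "
from bench import *
print(hand_in())"; python3 q.py
```

```text
the job is handed in; nothing more can be done
None
the job is handed in; nothing more can be done
```

I took the orange try square from the tray, stood it on the deck and slid it along until it met a firm stop. I handed the job in at about 12.9 s, still gripping it and pressing it into the corner.

**Position:** In the wrist view the stock lies within about 0.5 mm of the deck's centre line and 0.12° of its direction. The post's face is centred on that line to within about 1 mm.

**Push:** The last 2 mm I commanded moved the square only 0.7 mm, while the sideways force rose from about 8 N to 18.5 N. The post's spring alone gives about 2 N, so the post is against its upright stop. At hand-in the square was pressing about 20 N against the post and 16 N down on the deck, and it was not moving.

**Flatness:** The wrist moment fits only a stock lying flat on the deck. The wrist picture shows no tilt beyond about 0.5°.

**Bystanders:** In the last side picture the tins, jar, bottle and cap are where they were.

**Not confirmed:** The gripper hid the post and blade in the last side and top pictures. That the post is upright and the blade flat against it is worked out from force, moment and position, not seen. The side camera also read about 3 mm differently from the top camera, so I lined the square up with the wrist view instead.

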